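# Offer up the splash-guard wing to its post and hold it for the pin

### The arm

A 6-joint arm with a two-finger parallel gripper is mounted at the origin on a cart in front of the work surface, level with it; the furniture and walls round the work are solid. World frame = base frame: x ahead of the robot, y to its left, z up, the work surface at z = 0. Lengths are in m, angles in rad, forces in N, time in s.
With the tool pointing down it reaches from about 0.25 to 0.775 m from the base axis. Payload 4 kg.
Tool frame: the origin (TCP) lies between the finger pads; the fingertips stand 19 mm ahead of it and the grasp point (between the pads) is the TCP; z points along the fingers, y is the line along which they close (so a half turn about z gives the same grasp; the last joint's range is limited). The gripper opens to 85 mm and grips with 20 to 120 N. Pads are 22 mm wide; open, the fingers measure 114 mm over their backs; the gripper's body (76 mm by 85 mm) begins 54 mm behind the grasp point. The pads swing forward as they close: fully open they stand 13 mm farther back than shut.
Start: joints at [-1.224, 0.087, 1.371, -0, 1.684, -0.103], TCP at [0.239, -0.495, 0.25] pointing down, gripper open.
Joint ranges: [-3.1, 3.1], [-0.76, 2.03], [0.27, 2.55], [-1.08, 4.22], [0.17, 2.65], [-2.57, 2.57]. Speed limits (rad/s): [2.79, 2.79, 3.14, 3.14, 3.14, 3.14].

### API

Orientations are given as a unit quaternion [w, x, y, z].
In Python, from station import * gives the robot as it stands.
- The arm moves only by the tool servo_tool, never from a script. Its argument "commands" is one flat list of numbers, 5 for each row, row after row: the shift along the tool's x, y, z in units of 40 mm (1.0 is 40 mm), then the turn about the tool's z in degrees, then the finger opening in mm, from 0 to 85.4. In form: [dx, dy, dz, turn, gripper, dx, dy, dz, turn, gripper, ...]. A call has 1 to 12 rows; each row is the pose to reach, as a shift and turn from the pose commanded when the call began, along the tool's axes at that moment; what a row does not reach only later rows make up. A row lasts 1/10 s, in which the tool goes at most 50 mm and 8.59 degrees, less where a joint would pass 70% of its speed; a pose out of reach is approached as far as the arm can. A call with a gripper value outside its range is refused whole. The fingers move at their own pace and stop on an object; "newtons" is the grip in N (left out, the last holds). Time passes only in rows, so rows that repeat a pose let the fingers close. It gives the time, the measured TCP pose, the force, the opening and the grip force at its end, in the units of the state.
- get_obs(): the state, without advancing time (a new reading comes with each control period).
- camera(name): name is "scene" or "top" or "wrist"; returns a dict with "frame" (420x560x3 uint8, red, green, blue), "fx", "fy", "cx", "cy" (pixels), "camera_from_world" (4x4, takes a point from world to camera coordinates). Camera axes: x right, y up, looking along -z (the intrinsics and any distortion apply to the point x, -y, -z); pixel columns grow to the right and rows downward; lengths in m; the calibration is good to about 2 mm. The wrist camera is an equidistant fisheye: a pixel r from the principal point sees the ray r / f radians off the axis. A picture is of the moment at which its call begins. There is no depth.
- job_done(): hands the job in; it is judged then, once.
The state is a dict: "clock": time; "q": joint angles; "joint_velocities": joint speeds; "tau": joint torques, N m; "position": TCP position; "tool_rot": TCP orientation; "ft_force": force on the tool from outside, world axes, zero at the start; "ft_torque": the same for the moment, N m; "finger_gap": finger opening in m; "finger_force": force on a finger pad.
Only numpy, scipy, OpenCV 4.12 (cv2) and the standard library are available. Lean on these libraries where they do the work, as an engineer would, in place of code of your own. Each camera call takes 0.05 s, during which the arm holds its last target. There are 200 camera calls.

### The job

The hinged wing of the croquette station's splash guard has to go back on its post. From the white two-slot rack lift out the wing that has a single knuckle, bring that knuckle in between the two knuckles of the fixed post, under the upper one, without ramming the post, and line up the three holes so that a colleague could drop the hinge pin straight through. Finish holding it there: upright, still, hanging in the gripper and not resting on or touching the post, with everything else left where it is.

Things in the scene. Friction and masses are not known exactly. Their poses are not given: they have to be found in the camera images.
- wing: Framed steel panel on edge, 150 mm long (x), 12 thick (y), 110 tall (z), about 0.3 kg; the one with ONE knuckle, at its +x end. Origin: centre of the panel's underside. Its top 40 mm is a plain solid rail to pinch from above. Stands in either slot of the rack, underside 8 mm above the table, +x roughly away from the robot.
- wing_eye (a point): Centre of the hole in the wing's knuckle: x = +95, y = 0, z = 45 mm in the wing's frame; axes as the wing's. The knuckle is an upright barrel (along z), 26 mm across, 26 mm tall, 12 mm hole, its axis 20 mm beyond the panel's edge, joined by a tab 8 mm thick.
- post: Splash-guard corner post fixed to the table: base 100 x 90 x 8 mm, steel block 36 x 50 mm, 130 mm tall, behind it (+x) a stub of guard panel 110 mm tall, to 96 mm from the origin. Origin: on the table under the block's centre; front is -x. In front, two upright barrel knuckles, 26 mm across, 12 mm holes, on one vertical axis.
- post_gap (a point): On the post's hinge axis, midway in the gap between its knuckles: x = -40 (22 mm off the block's face), y = 0, z = 85 mm in the post's frame; axes as the post's. Lower knuckle z 41 to 67 mm, upper 103 to 129: gap 36 mm. The wing's eye belongs here, the wing standing out to -x, underside 40 mm above the table; any hinge angle that clears the block.
- rack: White rack fixed to the table, base 130 (x) x 160 (y) x 8 mm, origin under its centre. Two slots along x at y = +50 and -50 mm, each between two steel wire hoops 90 mm long, 16 mm apart, reaching 43 mm above the table. A wing is lifted straight up out of its slot.
- spare_wing: The same panel, 150 x 12 x 110 mm, but with TWO knuckles at its +x end (centres at z = 18 and 92 mm); origin likewise. Stands in the rack's other slot, tops 100 mm apart. Not for this post; leave it alone.
- hinge_pin: Loose steel hinge pin lying on the table on the robot's side of the post, 111 mm long (x), 8 mm thick, 14 mm head and end ring; origin under its middle. For the colleague; leave it alone.
- thermometer: Slim white probe thermometer, 26 x 198 x 19 mm, lying on the table between the rack and the post; origin under its centre. Leave alone.
- label_roll: Roll of white labels standing on end, about 80 mm across, 42 mm tall, behind the work; origin under its middle. Leave alone.
Things that resemble listed ones, but are neither listed nor needed, are in the scene too. Leave any pink look-alike of the post alone.

How it is judged:
On the way, in this order (a step that is already met when the one before it is completed fails the run):
1. the single-knuckle wing is held by the fingers, clear of the rack (height (world z) of wing above 0.05 m and contact force between the fingers and wing above 2 N and contact force between wing and rack below 0.2 N), for 0.2 s.
2. its knuckle has entered the gap between the post's knuckles (within 15 mm of their axis) (horizontal distance between wing_eye and post_gap below 0.015 m and z of wing_eye in the frame of post_gap between -0.006 and 0.006 m and contact force between the fingers and wing above 2 N), for 0.1 s.
At the end, for the whole second after the job is handed in: The wing's hole is within 4 mm of the post's hinge axis and within 5 mm of mid-gap in height, the wing within 4 degrees of upright and still; it is gripped by the fingers and carried by them alone (not more than 1 N between wing and post, none on the rack) (horizontal distance between wing_eye and post_gap below 0.004 m and z of wing_eye in the frame of post_gap between -0.005 and 0.005 m and angle between wing's own z axis and vertical below 0.07 rad and contact force between the fingers and wing above 2 N and contact force between wing and post below 1 N and contact force between wing and rack below 0.2 N and linear speed of wing below 0.02 m/s); the arm keeps its last pose, push and grip.
It fails at once if the wing is rammed against the post (over 25 N) (contact force between wing and post above 25 N).
It fails at once if the two-knuckle wing is pulled from its place (over 30 mm) (distance of spare_wing from where it was at the start of the episode above 0.03 m).
It fails at once if the hinge pin, thermometer or label roll is shoved away (over 30 mm) (distance of any of hinge_pin, thermometer, label_roll from where it was at the start of the episode above 0.03 m).
It also fails if it takes over 43 s, if anything falls off the work surface, if the arm or the gripper's body presses on something with over 40 N, if the wrist force passes 120 N, or if a joint passes its speed limit or range.

## Working session

There is one attempt and no reset: what is moved stays moved. The work goes in short steps, Python scripts to look and compute and a tool call to move; the robot and the scene stay as the last step left them, time stands still between calls to the robot, and variables do not carry over. Pictures are saved under pics/ and viewed, at most 10 in all, crops included, and the job is handed in when it is done.

Besides the shell and the picture viewer there is one more tool, called after "Request:" as name(argument=value, ...), one argument or row to a line, values as JSON. servo_tool: Moves the arm, as the interface text tells. Its arguments: {"type":"object","properties":{"commands":{"type":"array"},"newtons":{"type":"number"}},"required":["commands"]}

```bash
mkdir -p pics
cat > h.py <<'E'
from station import *
import numpy as np, cv2
def snap(n,tag):
    c=camera(n); cv2.imwrite(f'pics/{tag}.png',c['frame'][:,:,::-1]); np.savez(f'pics/{tag}.npz',**c); return c
def load(tag): return dict(np.load(f'pics/{tag}.npz'))
def ray(c,u,v,fish=False):
    x=(u-c['cx'])/c['fx']; y=(v-c['cy'])/c['fy']
    if fish:
        r=np.hypot(x,y); d=np.array([np.sin(r)*x/max(r,1e-9),-np.sin(r)*y/max(r,1e-9),-np.cos(r)])
    else: d=np.array([x,-y,-1.])
    M=c['camera_from_world']; R=M[:3,:3]; o=-R.T@M[:3,3]; return o,R.T@d
def onz(c,u,v,z,fish=False):
    o,d=ray(c,u,v,fish); return o+d*(z-o[2])/d[2]
def proj(c,p,fish=False):
    M=c['camera_from_world']; q=M[:3,:3]@np.array(p)+M[:3,3]; x,y,z=q[0],-q[1],-q[2]
    if fish:
        h=np.hypot(x,y); t=np.arctan2(h,z); return np.array([c['cx']+c['fx']*t*x/h,c['cy']+c['fy']*t*y/h])
    return np.array([c['cx']+c['fx']*x/z,c['cy']+c['fy']*y/z])
E
python3 - <<'E'
from h import *
a=snap('scene','s0');b=snap('top','t0')
for c in(a,b): print(c['fx'],c['cx'],c['cy'],np.linalg.inv(c['camera_from_world']).round(3).tolist(),[k for k in c])
print(get_obs())
E
```

```text
507.6614646964056 284.3549627544144 197.08893064109898 [[-0.874, 0.233, -0.427, 0.037], [-0.486, -0.415, 0.769, 1.097], [0.002, 0.879, 0.476, 0.595], [0.0, 0.0, 0.0, 1.0]] ['frame', 'fx', 'fy', 'cx', 'cy', 'camera_from_world']
477.3700853532335 275.89629121362884 204.48938718642142 [[0.012, 0.983, -0.183, 0.248], [-1.0, 0.01, -0.008, 0.256], [-0.006, 0.183, 0.983, 1.433], [0.0, 0.0, 0.0, 1.0]] ['frame', 'fx', 'fy', 'cx', 'cy', 'camera_from_world']
{'clock': 0.1, 'q': array([-1.22404678e+00,  8.79100866e-02,  1.37214894e+00, -1.51942167e-05,
        1.68361624e+00, -1.03089608e-01]), 'joint_velocities': array([ 0.00064496, -0.00238658, -0.00426742,  0.000354  , -0.00020161,
        0.00030759]), 'tau': array([ 3.23867964e-03, -3.53013968e+01, -3.14219427e+01, -1.16647854e-05,
        7.96898792e-03,  6.02864958e-06]), 'position': array([ 0.23900229, -0.49488216,  0.24921706]), 'tool_rot': array([-1.03267076e-03,  9.74811708e-01,  2.23027017e-01, -1.34042484e-04]), 'ft_force': array([-0.36081534, -0.38378143, -0.06734397]), 'ft_torque': array([-0.00279693, -0.04872799,  0.04196399]), 'finger_force': 0.0, 'finger_gap': 0.08540967543014157}
```

View pics/s0.png

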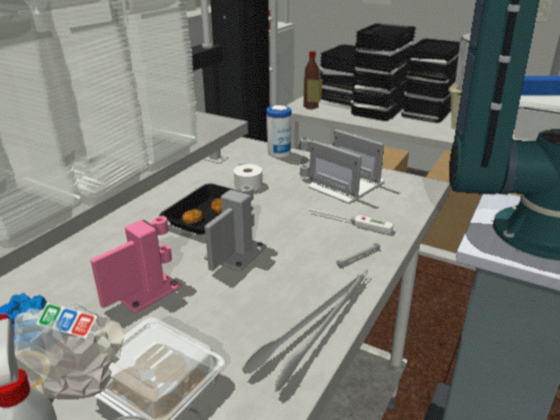

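View pics/t0.png

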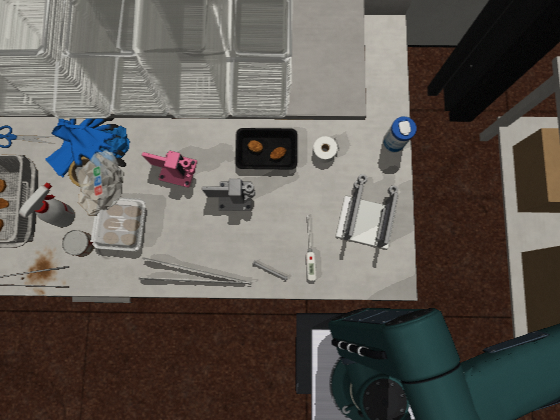

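Run:
```python
from h import *
s=load('s0')['frame'][:,:,::-1];t=load('t0')['frame'][:,:,::-1]
A=cv2.resize(s[125:205,290:390],(500,400),interpolation=cv2.INTER_CUBIC)
B=cv2.resize(t[165:260,325:405],(300,356),interpolation=cv2.INTER_CUBIC)
C=cv2.resize(t[170:220,195:265],(280,200),interpolation=cv2.INTER_CUBIC)
D=cv2.resize(s[180:275,200:275],(158,200),interpolation=cv2.INTER_CUBIC)
o=np.zeros((600,800,3),np.uint8);o[:400,:500]=A;o[:356,500:]=B;o[400:,:280]=C;o[400:,300:458]=D
cv2.imwrite('pics/c1.png',o)
c=load('t0')
for n,u,v,z in [('wingL top front',362,178,.118),('wingL back',350,243,.118),('wingR',391,183,.118),('wingR',380,247,.118),('postknuck',250,185,.129),('blocktop',237,188,.13),('stub end',204,187,.11),('rack',367,222,.008)]: print(n,onz(c,u,v,z).round(3))
```

```text
wingL top front [0.571 0.024 0.118]
wingL back [0.387 0.061 0.118]
wingR [ 0.558 -0.057  0.118]
wingR [ 0.377 -0.021  0.118]
postknuck [0.545 0.34  0.129]
blocktop [0.536 0.376 0.13 ]
stub end [0.543 0.472 0.11 ]
rack [ 0.462 -0.007  0.008]
```

View pics/c1.png

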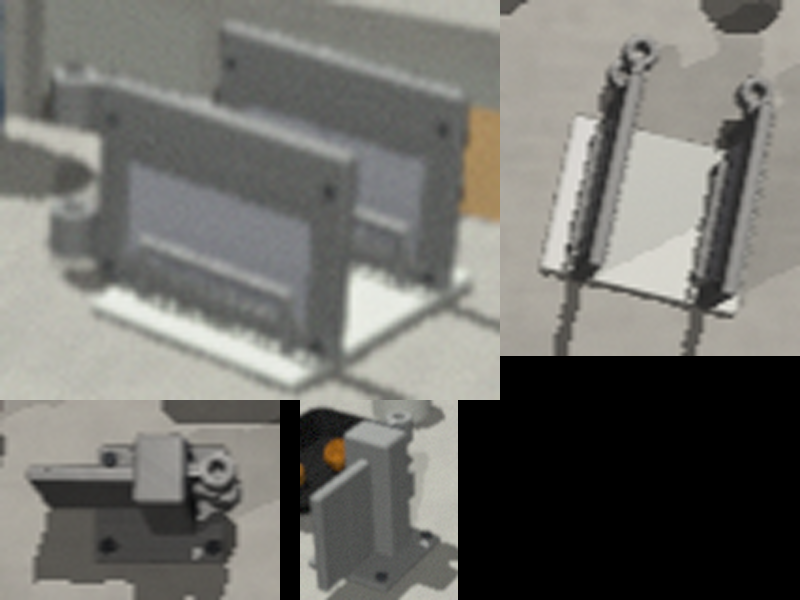

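Run:
```python
from h import *
c=load('t0');g=cv2.cvtColor(c['frame'],cv2.COLOR_RGB2GRAY)
print(onz(c,393,189.8,.066))
# light top strip of right wing, per-row
for v in range(190,247,6):
    print(v,g[v,374:402].tolist())
e=get_obs(); p=e['position']
t=np.array([.465,-.04]);d=t-p[:2];a=.4498
X=np.array([np.cos(a),np.sin(a)]);Y=np.array([np.sin(a),-np.cos(a)]);print('shift',d@X/.04,d@Y/.04)
```

```text
[ 0.54958494 -0.0745777   0.066     ]
190 [151, 152, 153, 151, 153, 153, 154, 153, 151, 150, 153, 151, 151, 112, 62, 80, 132, 147, 149, 122, 68, 95, 136, 142, 161, 161, 153, 153]
196 [154, 155, 155, 155, 154, 152, 151, 151, 150, 149, 148, 149, 149, 151, 149, 108, 53, 38, 44, 69, 132, 151, 145, 122, 136, 155, 156, 156]
202 [160, 134, 140, 156, 155, 152, 151, 149, 106, 67, 66, 51, 40, 47, 47, 51, 46, 45, 96, 145, 152, 142, 138, 146, 153, 153, 152, 154]
208 [196, 196, 195, 194, 194, 194, 195, 195, 177, 134, 141, 106, 51, 61, 63, 52, 48, 108, 146, 149, 136, 137, 144, 148, 146, 147, 146, 144]
214 [193, 195, 194, 194, 193, 193, 142, 81, 119, 136, 99, 59, 62, 58, 47, 49, 117, 150, 147, 140, 146, 148, 148, 148, 149, 147, 146, 146]
220 [194, 193, 193, 192, 193, 142, 86, 128, 119, 79, 67, 68, 56, 45, 64, 126, 152, 149, 135, 130, 140, 144, 145, 144, 146, 147, 145, 146]
226 [191, 206, 213, 164, 114, 118, 138, 105, 68, 68, 64, 54, 48, 88, 136, 150, 144, 133, 136, 144, 147, 148, 147, 146, 148, 148, 147, 147]
232 [213, 213, 163, 114, 125, 143, 103, 57, 63, 61, 50, 45, 102, 142, 150, 138, 145, 132, 133, 143, 143, 144, 146, 150, 149, 148, 148, 149]
238 [212, 150, 62, 100, 132, 95, 61, 65, 55, 47, 48, 113, 146, 144, 133, 145, 150, 146, 146, 144, 147, 146, 147, 146, 155, 162, 162, 166]
244 [163, 115, 118, 80, 43, 45, 45, 49, 51, 48, 49, 50, 95, 184, 179, 149, 161, 167, 167, 169, 166, 166, 166, 165, 167, 164, 166, 167]
shift 10.032369447067449 -7.784409281052741
```

Request:
servo_tool(
  commands=[0.8,-0.6,0,3,60,1.7,-1.3,0,7,60,2.7,-2.1,0,11,60,3.6,-2.8,0,15,60,4.6,-3.6,0,19,60,5.5,-4.3,0,23,60,6.5,-5.1,0,27,60,7.4,-5.8,0,30,60,8.3,-6.5,0,33,60,9.2,-7.2,0,35,60,9.8,-7.6,0,37,60,10,-7.8,0,37,60],
)

```text
clock: 1.3
position: [0.4643, -0.038, 0.2496]
tool_rot: [-0.0, 0.995, -0.096, -0.001]
ft_force: [-0.2, 0.4, 0.7]
finger_gap: 0.0604
finger_force: 0.0
```

Run:
```python
from h import *
c=load('t0')
P=[onz(c,u,v,.118)[:2] for u,v in((392.9,208),(387,238))]
d=P[0]-P[1];print(P,np.degrees(np.arctan2(d[1],d[0])))
w=snap('wrist','w1');print(w['fx'],w['cx'],w['cy'],np.linalg.inv(w['camera_from_world']).round(3).tolist())
o=get_obs();print(o['clock'],o['position'],o['tool_rot'])
```

```text
[array([ 0.48605356, -0.05998564]), array([ 0.40165242, -0.04091565])] -12.73189155218395
325.19226210127806 279.5377189930253 209.29317266420418 [[-0.192, 0.933, 0.304, 0.542], [-0.981, -0.182, -0.06, -0.052], [-0.001, -0.31, 0.951, 0.373], [0.0, 0.0, 0.0, 1.0]]
1.35 [ 0.46415686 -0.03779984  0.2496348 ] [-6.73418688e-04  9.95408158e-01 -9.57172516e-02 -5.93873017e-04]
```

View pics/w1.png

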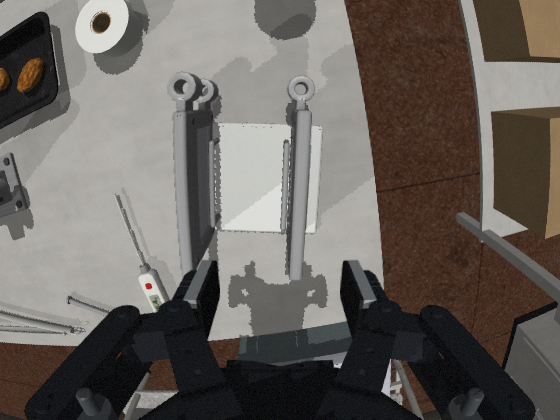

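Run:
```python
from h import *
c=load('w1');g=cv2.cvtColor(c['frame'],cv2.COLOR_RGB2GRAY)
for v in (130,180,230,265): print(v,g[v,280:325].tolist())
print('col',g[100:115,304].tolist(),g[270:285,296].tolist())
e=onz(c,301,89,.066,1);a=onz(c,304,110,.118,1);b=onz(c,296,278,.118,1);d=a-b
print(e,a,b,(a+b)/2,np.linalg.norm(d),np.degrees(np.arctan2(d[1],d[0])))
```

```text
130 [202, 200, 201, 201, 201, 202, 200, 203, 201, 202, 184, 85, 94, 84, 67, 66, 92, 128, 145, 151, 155, 155, 153, 153, 153, 156, 153, 150, 142, 126, 96, 176, 198, 200, 202, 204, 198, 202, 201, 204, 203, 181, 159, 153, 155]
180 [200, 201, 143, 137, 159, 156, 143, 116, 177, 104, 87, 89, 60, 67, 104, 139, 147, 152, 157, 156, 156, 152, 157, 154, 154, 144, 133, 118, 93, 171, 199, 200, 199, 200, 199, 200, 200, 197, 180, 156, 142, 155, 154, 154, 154]
230 [218, 132, 121, 115, 107, 126, 83, 68, 68, 59, 64, 75, 133, 144, 150, 157, 157, 158, 157, 157, 156, 152, 147, 130, 119, 127, 219, 220, 220, 219, 220, 220, 219, 218, 206, 175, 156, 175, 175, 174, 176, 176, 174, 176, 173]
265 [174, 176, 174, 172, 172, 102, 101, 80, 65, 72, 125, 142, 151, 153, 155, 156, 155, 154, 154, 150, 138, 123, 101, 100, 102, 100, 104, 113, 113, 110, 110, 140, 176, 175, 175, 179, 181, 177, 176, 174, 174, 176, 176, 178, 174]
col [149, 140, 135, 119, 129, 128, 124, 122, 112, 95, 109, 145, 148, 152, 151] [156, 155, 154, 153, 155, 152, 154, 152, 153, 146, 117, 100, 102, 102, 102]
[ 0.55481746 -0.07478596  0.066     ] [ 0.53597995 -0.07018868  0.118     ] [ 0.39360711 -0.03822672  0.118     ] [ 0.46479353 -0.0542077   0.118     ] 0.14591638560147444 -12.652829909618315
```

Request:
servo_tool(
  commands=[0.05,0.25,0.3,1,60,0.08,0.4,1,1.6,60,0.08,0.4,1.8,1.6,60,0.08,0.4,2.6,1.6,60,0.08,0.4,3.3,1.6,60,0.08,0.4,3.7,1.6,60,0.08,0.4,3.7,1.6,60,0.08,0.4,3.7,1.6,0,0.08,0.4,3.7,1.6,0,0.08,0.4,3.7,1.6,0,0.08,0.4,3.7,1.6,0,0.08,0.4,3.7,1.6,0],
  newtons=60,
)

```text
clock: 2.55
position: [0.4647, -0.0567, 0.1038]
tool_rot: [0.0, 0.994, -0.112, 0.002]
ft_force: [0.4, 1.6, 4.5]
finger_gap: 0.0108
finger_force: 59.6
```

Request:
servo_tool(
  commands=[0,0,-0.2,0,0,0,0,-0.5,0,0,0,0,-0.9,0,0,0,0,-1.4,0,0,0,0,-1.9,0,0,0,0,-2.4,0,0,0,0,-2.8,0,0,0,0,-3,0,0,0,0,-3,0,0],
)

```text
clock: 3.45
position: [0.4642, -0.0569, 0.2237]
tool_rot: [0.0, 0.994, -0.112, 0.001]
ft_force: [-0.6, 1.3, -3.8]
finger_gap: 0.0109
finger_force: 58.7
```

Run:
```python
from h import *
w=snap('wrist','w2');s=snap('scene','s2');t=snap('top','t2')
o=get_obs();print(o['clock'],o['position'],o['tool_rot'],o['finger_gap'],o['finger_force'])
S=s['frame'][60:260,180:400][:,:,::-1]
im=np.zeros((560,800,3),np.uint8); im[:420,:280]=w['frame'][:,140:420,::-1]; im[:473,280:]=cv2.resize(S,(520,473))
cv2.imwrite('pics/c2.png',im)
```

```text
3.6 [ 0.4630764  -0.05660686  0.22106168] [-6.22242796e-05  9.93739405e-01 -1.11716175e-01 -1.21927001e-03] 0.011206414954964904 58.70599329471588
```

View pics/c2.png

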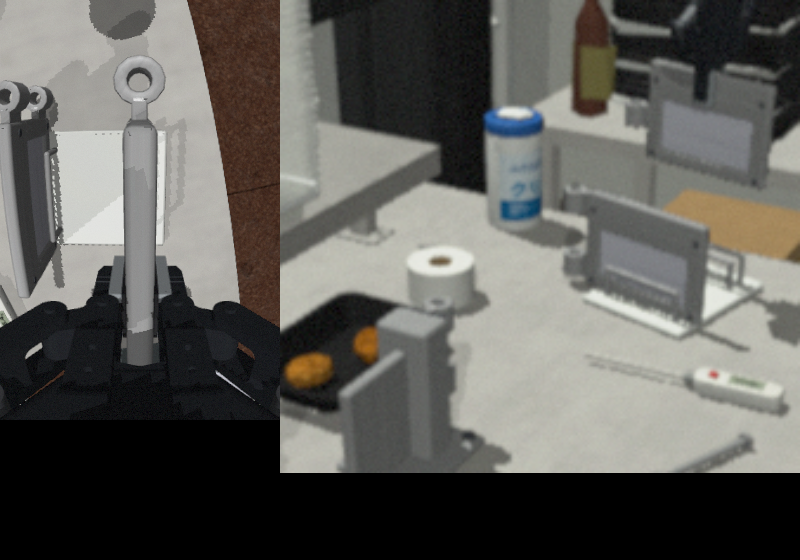

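```bash
cat >> h.py <<'E'
def tool():
    o=get_obs();q=o['tool_rot'];a=2*np.arctan2(q[2],q[1])
    return o['position'],a,np.array([np.cos(a),np.sin(a)]),np.array([np.sin(a),-np.cos(a)])
def ring(c,u,v,r0,r1,tag=None):
    g=cv2.cvtColor(c['frame'],cv2.COLOR_RGB2GRAY)
    k=cv2.HoughCircles(cv2.GaussianBlur(g,(3,3),0),cv2.HOUGH_GRADIENT,1,5,param1=100,param2=12,minRadius=r0,maxRadius=r1)
    if k is None: return []
    return [x.round(1).tolist() for x in k[0] if np.hypot(x[0]-u,x[1]-v)<20][:4]
E
python3 - <<'E'
from h import *
w=load('w2');p,a,X,Y=tool();print(p,np.degrees(a))
print(ring(w,280,80,20,32),ring(w,280,80,8,14))
for u,v in ((280,80),):
    e=onz(w,u,v,p[2]-.0378,1);d=e[:2]-p[:2];print(e,'tool',d@X,d@Y)
for v in(150,200,250):
    g=cv2.cvtColor(w['frame'],cv2.COLOR_RGB2GRAY);print(v,g[v,255:305].tolist())
t=load('t2');g=cv2.cvtColor(t['frame'],cv2.COLOR_RGB2GRAY)
print(ring(t,249,187,3,7))
for u in range(204,232,4): print(u,g[180:206,u].tolist())
for v in(182,186,190): print(v,g[v,222:262].tolist())
for u in(230,234,238,242): print(u,g[172:200,u].tolist())
E
```

```text
[ 0.4630764  -0.05660686  0.22106168] -12.828519665178531
[[278.5, 79.5, 23.399999618530273], [283.5, 79.5, 22.399999618530273], [279.5, 84.5, 28.100000381469727], [274.5, 83.5, 29.200000762939453]] [[279.5, 79.5, 12.199999809265137]]
[ 0.55460327 -0.07674839  0.18326168] tool 0.09371436257100063 -0.0006832909979817246
150 [209, 209, 207, 207, 207, 209, 207, 147, 102, 117, 136, 143, 146, 152, 153, 156, 161, 160, 158, 155, 159, 158, 158, 156, 159, 161, 160, 158, 162, 162, 158, 159, 157, 157, 154, 148, 141, 136, 129, 121, 109, 90, 135, 207, 215, 228, 228, 228, 225, 214]
200 [211, 224, 227, 225, 226, 226, 226, 227, 149, 90, 113, 122, 127, 130, 134, 138, 143, 144, 145, 144, 143, 142, 144, 145, 145, 146, 145, 145, 144, 144, 144, 143, 141, 142, 140, 133, 130, 127, 121, 118, 88, 97, 226, 226, 226, 225, 225, 228, 210, 176]
250 [181, 183, 181, 182, 180, 181, 181, 179, 177, 105, 92, 118, 123, 128, 132, 134, 140, 144, 142, 144, 143, 145, 145, 143, 147, 144, 146, 146, 146, 145, 145, 145, 141, 140, 135, 132, 128, 124, 120, 95, 94, 180, 178, 179, 180, 181, 182, 180, 181, 179]
[[248.5, 186.5, 6.400
[... 1292 characters left out ...]
, 128, 144, 145, 145, 148, 149, 147, 145, 146, 145, 145, 104, 48, 29, 30, 51, 66, 117, 145, 149, 149, 149, 117, 61, 52, 78, 127, 149, 149, 144, 145, 146, 146]
230 [168, 169, 169, 168, 168, 168, 144, 138, 144, 142, 142, 143, 138, 139, 141, 146, 145, 144, 144, 145, 144, 143, 134, 84, 47, 53, 56, 62]
234 [168, 169, 166, 165, 166, 168, 154, 145, 149, 149, 149, 148, 147, 150, 147, 147, 146, 147, 149, 148, 145, 145, 138, 88, 45, 44, 47, 45]
238 [84, 85, 84, 123, 163, 166, 128, 144, 155, 153, 153, 153, 151, 152, 152, 151, 149, 145, 145, 146, 146, 148, 145, 88, 45, 45, 48, 46]
242 [87, 85, 85, 83, 162, 164, 156, 150, 133, 67, 76, 41, 33, 70, 124, 119, 134, 40, 29, 26, 28, 23, 16, 20, 22, 25, 31, 39]
```

Request:
servo_tool(
  commands=[0,0,-0.5,0,0,0,-0.3,-0.7,-5,0,0.05,-0.9,-0.7,-13,0,0.1,-1.6,-0.7,-21,0,0.12,-2.3,-0.7,-29,0,0.15,-3,-0.7,-37,0,0.17,-3.7,-0.7,-45,0,0.17,-4.4,-0.7,-53,0,0.17,-5,-0.7,-61,0,0.17,-5.5,-0.7,-69,0,0.17,-5.9,-0.7,-77,0,0.17,-6.15,-0.7,-85,0],
)

```text
clock: 4.8
position: [0.5245, 0.1828, 0.2483]
tool_rot: [-0.001, 0.806, 0.592, -0.002]
ft_force: [0.6, 0.2, -2.7]
finger_gap: 0.011
finger_force: 58.7
```

Request:
servo_tool(
  commands=[0,0,0.2,-5,0,0,0,0.6,-8,0,0,0,1.1,-8,0,0,0,1.6,-8,0,0,0,2.1,-8,0,0,0,2.5,-8,0,0,0,2.8,-8,0,0,0,2.9,-8,0,0,0,2.9,-8,0],
)

```text
clock: 5.7
position: [0.5245, 0.1815, 0.1333]
tool_rot: [-0.0, 0.765, 0.644, -0.001]
ft_force: [-0.1, 0.2, -3.6]
finger_gap: 0.0116
finger_force: 58.6
```

Run:
```python
from h import *
w=snap('wrist','w3');s=snap('scene','s3');t=snap('top','t3')
p,a,X,Y=tool();print(p,np.degrees(a),get_obs()['clock'],get_obs()['finger_force'])
S=s['frame'][150:290,190:330][:,:,::-1];T=t['frame'][150:260,200:340][:,:,::-1]
im=np.zeros((560,800,3),np.uint8); im[:420,:300]=w['frame'][:,130:430,::-1]; im[:320,300:620]=cv2.resize(S,(320,320));im[330:530,300:554]=cv2.resize(T,(254,200))
cv2.imwrite('pics/c3.png',im)
```

```text
[0.52566523 0.18174881 0.13545377] 80.17107413277971 5.85 58.58073592185974
```

View pics/c3.png

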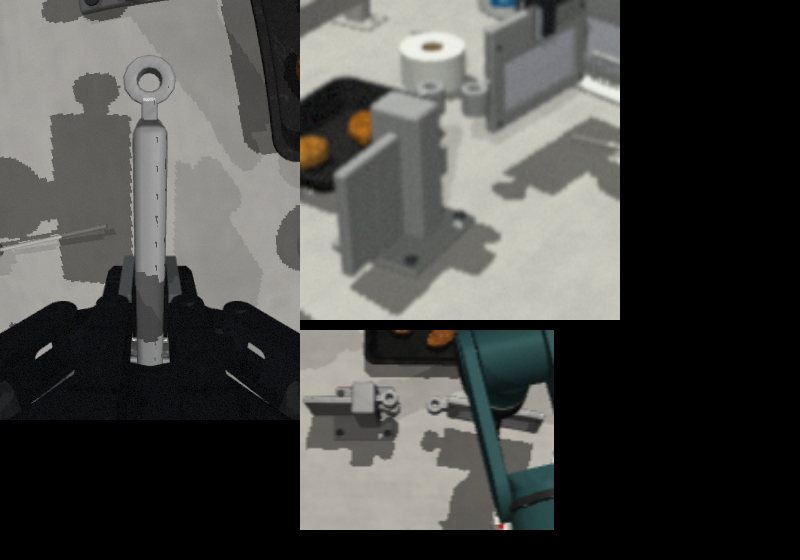

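Run:
```python
from h import *
t=load('t3');s=load('s3');w=load('w3');p,a,X,Y=tool()
print('t',ring(t,275,192,3,7),ring(t,248.5,186.5,3,7))
print('w',ring(w,280,79,22,30),ring(w,280,79,9,15))
A=onz(t,248.5,186.5,.129);E=onz(t,275.5,191.9,.098);W=onz(w,279.5,79.5,p[2]-.0378,1)
eye=p[:2]+.0937*X-.001*Y
print(A,E,W,eye)
# scene: expected pixels of tops: upper post knuckle, wing knuckle
print(proj(s,[A[0],A[1],.129]),proj(s,[A[0],A[1],.103]),proj(s,[eye[0],eye[1],.098]),proj(s,[eye[0],eye[1],.072]))
B=cv2.resize(s['frame'][175:215,235:285][:,:,::-1],(800,640),interpolation=cv2.INTER_CUBIC)[:400]
C=cv2.resize(t['frame'][170:200,235:295][:,:,::-1],(400,200),interpolation=cv2.INTER_CUBIC)
im=np.zeros((600,800,3),np.uint8);im[:400]=B;im[400:,:400]=C;cv2.imwrite('pics/c4.png',im)
```

```text
t [] [[248.5, 185.5, 5.199999809265137]]
w [[277.5, 79.5, 24.899999618530273], [282.5, 77.5, 23.899999618530273], [278.5, 84.5, 22.799999237060547]] [[279.5, 78.5, 12.100000381469727], [278.5, 84.5, 11.0]]
[0.54099956 0.34435575 0.129     ] [0.53293713 0.26886169 0.098     ] [0.53998605 0.27385988 0.09765377] [0.54067515 0.27424417]
[247.07816431 187.16487837] [247.50018551 198.57530178] [265.50626592 186.97223184] [265.69398505 197.67186523]
```

View pics/c4.png

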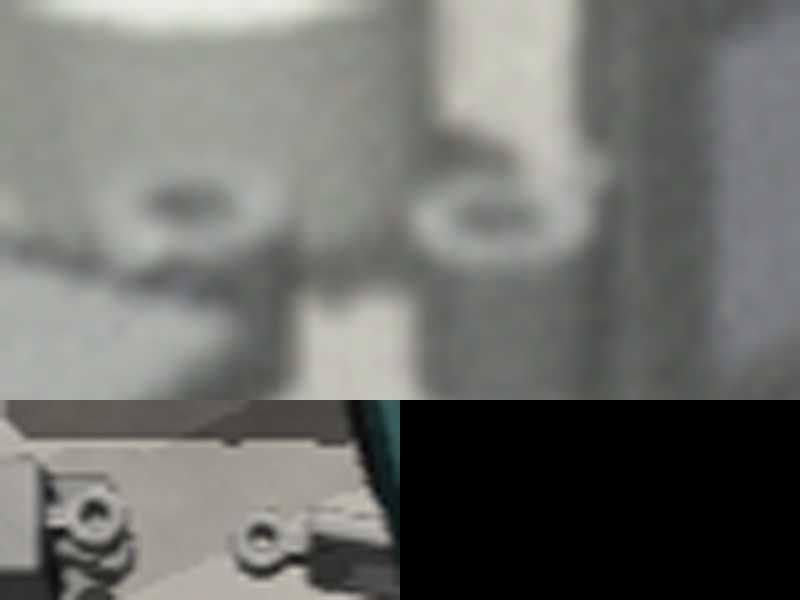

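```bash
cat >> h.py <<'E'
def tri(obs):
    M=0;b=0
    for c,u,v,f in obs:
        o,d=ray(c,u,v,f);d=d/np.linalg.norm(d);P=np.eye(3)-np.outer(d,d);M=M+P;b=b+P@o
    return np.linalg.solve(M,b)
E
python3 - <<'E'
from h import *
t=load('t3');s=load('s3');w=load('w3')
print('post',tri([(t,248.8,186.7,0),(s,246.4,187.2,0)]))
print('wing',tri([(t,274.0,190.3,0),(s,265.9,188.1,0)]),tri([(w,279.5,79.2,1),(t,274.0,190.3,0),(s,265.9,188.1,0)]))
E
```

```text
post [0.54157407 0.34404315 0.12836947]
wing [0.5390432  0.27363861 0.09521152] [0.53939339 0.27381798 0.09515787]
```

Request:
servo_tool(
  commands=[0.2,-0.02,-0.05,0,0,0.5,-0.06,-0.05,0,0,0.8,-0.1,-0.05,0,0,1,-0.12,-0.05,0,0,1,-0.12,-0.05,0,0,1,-0.12,-0.05,0,0],
)

```text
clock: 6.45
position: [0.5269, 0.2221, 0.1361]
tool_rot: [0.0, 0.765, 0.644, -0.0]
ft_force: [-0.4, -0.5, -3.8]
finger_gap: 0.0114
finger_force: 58.6
```

Run:
```python
from h import *
w=snap('wrist','w5');s=snap('scene','s5');t=snap('top','t5')
p,a,X,Y=tool();print(p,np.degrees(a))
r=lambda f,z:cv2.resize(f[:,:,::-1],None,fx=z,fy=z,interpolation=cv2.INTER_CUBIC)
im=np.zeros((600,800,3),np.uint8)
im[:280,:400]=r(w['frame'][0:140,180:380],2)
im[:300,400:]=r(s['frame'][175:205,235:275],10)
im[300:,:400]=r(t['frame'][172:202,240:280],10)
cv2.imwrite('pics/c5.png',im)
```

```text
[0.52702311 0.22147936 0.13615627] 80.15214317711259
```

View pics/c5.png

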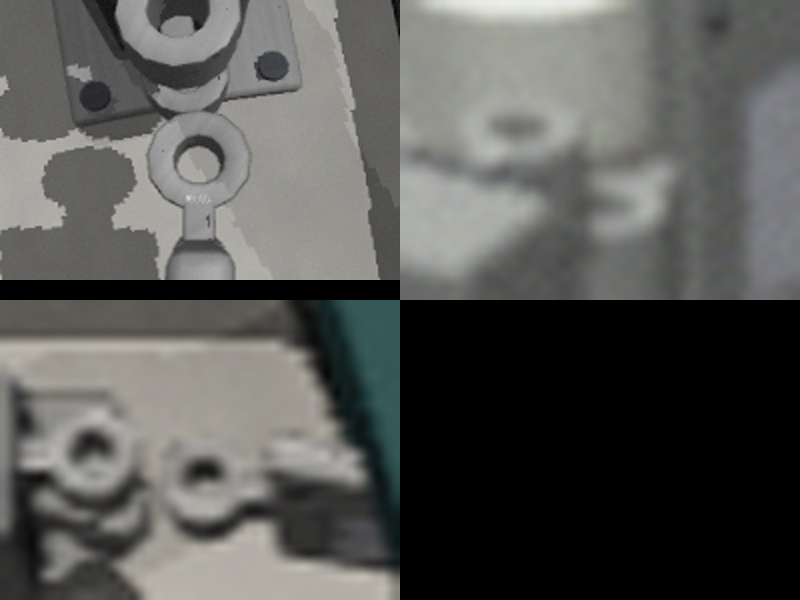

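Run:
```python
from h import *
w=load('w5');t=load('t5');s=load('s5');p,a,X,Y=tool()
A=onz(w,269.7,3.5,.129,1);E=onz(w,279.3,79.8,.098,1);print('wrist',A,E,A-E)
P=tri([(t,248.85,186.35,0),(s,246.55,187.25,0)]);Q=tri([(t,260.05,189.3,0),(s,256.75,195.05,0)]);print(P,Q,P-Q)
for d in (A-E,P-Q): print(d[:2]@X/.04,d[:2]@Y/.04)
```

```text
wrist [0.54360633 0.34431805 0.129     ] [0.54230332 0.31462736 0.098     ] [0.00130302 0.02969069 0.031     ]
[0.54212088 0.34368304 0.12809445] [0.53959317 0.312887   0.09695505] [0.00252771 0.03079605 0.0311394 ]
0.7369018072544615 -0.09485640303205894
0.7693649796415544 -0.06941648561782078
```

Request:
servo_tool(
  commands=[0.15,-0.02,0,0,0,0.3,-0.03,0,0,0,0.45,-0.05,0,0,0,0.6,-0.06,0,0,0,0.7,-0.08,0,0,0,0.75,-0.08,0,0,0,0.75,-0.08,0,0,0,0.75,-0.08,0,0,0],
)

```text
clock: 7.4
position: [0.529, 0.2518, 0.1362]
tool_rot: [0.0, 0.765, 0.644, -0.0]
ft_force: [1.7, 0.1, -3.4]
finger_gap: 0.0113
finger_force: 58.6
```

Run:
```python
from h import *
w=snap('wrist','w6');s=snap('scene','s6');t=snap('top','t6')
p,a,X,Y=tool();print(p,np.degrees(a),get_obs()['ft_force'])
r=lambda f,z:cv2.resize(f[:,:,::-1],None,fx=z,fy=z,interpolation=cv2.INTER_CUBIC)
im=np.zeros((600,800,3),np.uint8)
im[:480,:480]=r(w['frame'][20:140,220:340],4)
im[:300,480:]=r(s['frame'][180:210,235:267],10)
im[300:,480:]=r(t['frame'][172:202,235:267],10)
cv2.imwrite('pics/c6.png',im)
```

```text
[0.52906741 0.25169948 0.13629571] 80.1545922745349 [ 0.01009008 -0.09259995 -3.25592031]
```

View pics/c6.png

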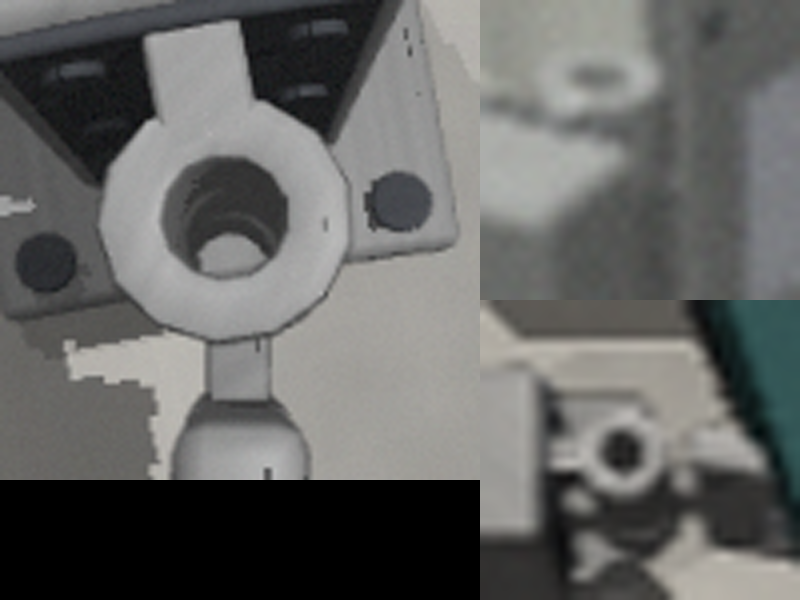

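Run:
```python
from h import *
w=load('w6');p,a,X,Y=tool()
A=onz(w,275.9,73.9,.129,1);E=onz(w,279.3,79.4,.098,1);d=(A-E)[:2];print(A,E,d,d@X,d@Y)
# predicted lower-knuckle hole / wing hole bottom rims in crop px if aligned
for z in(.103,.098,.072,.067,.041): print(z,((proj(w,[A[0],A[1],z],1)-[220,20])*4).round(),((proj(w,[E[0],E[1],z],1)-[220,20])*4).round())
```

```text
[0.54316736 0.34436541 0.129     ] [0.5445385  0.34455843 0.098     ] [-0.00137114 -0.00019302] -0.0004246258603538011 -0.0013179445058269653
0.103 [226. 238.] [237. 234.]
0.098 [226. 241.] [237. 238.]
0.072 [228. 256.] [237. 253.]
0.067 [228. 258.] [237. 255.]
0.041 [229. 269.] [237. 266.]
```

Request:
servo_tool(
  commands=[0,-0.02,0,0,0,0,-0.02,0,0,0,0,-0.02,0,0,0,0,-0.02,0,0,0],
)

```text
clock: 7.95
position: [0.5283, 0.252, 0.1363]
tool_rot: [0.0, 0.765, 0.644, 0.0]
ft_force: [-0.9, 0.5, -3.7]
finger_gap: 0.0117
finger_force: 58.6
```

Run:
```python
from h import *
o=get_obs();print(o['position'],o['ft_force'],o['finger_force'])
print(job_done())
```

```text
[0.52825487 0.25203482 0.13632737] [-0.86917025  0.52973967 -3.65607404] 58.636600971221924
the job is handed in; nothing more can be done
None
```

I lifted the single-knuckle wing out of the rack and am holding it still in the post's gap. By my measurements its hole is about 1 mm off the hinge axis and close to mid-gap height. I saw no sign of contact with the post. The job is handed in at about 8 s on the clock, but no verdict was returned.

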